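# Open the fallen torch's tail cap

## Robot

A 7-joint arm with a two-finger parallel gripper is mounted at the origin on the work surface. World frame = base frame: x ahead of the robot, y to its left, z up, the work surface at z = 0. Lengths are in m, angles in degrees, forces in N, time in s.
With the tool pointing down it reaches from about 0.425 to 0.825 m from the base axis. Payload 3.6 kg.
Tool frame: the origin (TCP) lies midway between the tips of the shut fingers; the grasp point (between the pads) lies 19 mm behind it; y points along the fingers, z is the direction in which the jaws open and shut, and the axes are right-handed (so a half turn about y gives the same grasp; the last joint's range is limited). The gripper opens to 93 mm and grips with 3 to 60 N. Pads are 15 mm wide; open, the fingers measure 128 mm over their backs; the gripper's body (75 mm by 188 mm) begins 65 mm behind the grasp point.
Start: joints at [-66.32, 35.231, -0.722, 81.555, 0.464, 63.22, -2.315], TCP at [0.277, 0.588, 0.197] pointing down, gripper open.
Joint ranges: [-178.69, 178.69], [-17.37, 117.87], [-77.05, 75.6], [15.02, 138.74], [-78.02, 258.01], [0.78, 113.62], [-162.83, 162.83]. Speed limits (degrees/s): [159.86, 159.86, 180, 180, 180, 180, 180].

## Interface

Orientations are given as a 3x3 rotation matrix whose columns are the frame's x, y, z axes.
In Python, from bench import manip gives the robot as it stands.
- The arm moves only by the shell command python3 -m handwheel 'ROWS' [FORCE]. ROWS is JSON, a list of rows, each an object with "dr": the turn, a rotation vector about the world's x, y, z scaled (see below), a list of three; "delta_pos": the shift along the world's x, y, z scaled (see below), a list of three; "claw": the closure in counts, from 0 (fully open) to 255 (shut). In form: [{"dr": [wx, wy, wz], "delta_pos": [dx, dy, dz], "claw": claw}, ...]. A call has exactly 5 rows; each row shifts and turns the commanded pose from where the row before left it; what a row does not reach is not made up. The controller multiplies each number of a shift by 200 mm and each number of a turn by 30 degrees. A row lasts 1/12 s, in which the tool goes at most 41.7 mm and 7.16 degrees, less where a joint would pass 70% of its speed; a pose out of reach is approached as far as the arm can. A call with a number of a shift or a turn outside -1 to 1 is refused whole. A call with a gripper value outside its range is refused whole. The fingers move at their own pace and stop on an object; FORCE is the grip in N (left out, the last holds). Time passes only in rows, so rows that do not move let the fingers close, or fill a call up. It gives the time, the measured TCP pose, the force and the opening at its end, in the units of the state.
- manip.state(): the state, without advancing time (a new reading comes with each control period).
- manip.snapshot(name): name is "scene" or "top" or "wrist"; returns (picture, depth): 384x512x3 uint8, red, green, blue; 384x512 float32, m along the optical axis (not along the pixel's ray), 0 where there is no reading.
- manip.camera_model(name): a dict with "vfov" (degrees; the focal length in pixels is half the picture's height over the tangent of half this angle, whatever the lens; pixels are square), "cx", "cy" (the principal point, pixels), "world_from_camera" (4x4, takes a point from camera to world coordinates). Camera axes: x right, y up, looking along -z (the intrinsics and any distortion apply to the point x, -y, -z); pixel columns grow to the right and rows downward; lengths in m; the calibration is good to about 2 mm. The wrist camera is an equidistant fisheye: a pixel r from the principal point sees the ray r / f radians off the axis. A picture is of the moment at which its call begins: read the wrist's pose just before it. camera_model takes no time and is no camera call; for the wrist camera it gives the pose at the moment of the call.
- manip.finish_job(): hands the job in, once; it reports no verdict.
The state is a dict: "time_s": time; "q": joint angles; "joint_velocities": joint speeds; "joint_efforts": joint torques, N m; "position": TCP position; "tcp_rot": TCP orientation; "ft_force": force on the tool from outside, world axes, zero at the start; "torque": the same for the moment, N m; "opening": opening from 0.0 (shut) to 1.0 (fully open).
Only numpy, scipy, OpenCV 4.12 (cv2) and the standard library are available. Lean on these libraries where they do the work, as an engineer would, in place of code of your own. Each camera call takes 0.05 s, during which the arm holds its last target. There are 200 camera calls.

## Task

The aluminium torch has toppled over: stand it upright on the console, on its hexagonal head, tail cap on top. Then take the tail cap off: its thread may be right- or left-handed, so try loosening it one way and, if it stays tight, the other way, and lift it off while the torch stays standing by itself. Finish holding the cap in the gripper, lifted well clear above the torch, and leave the key bowl, keys, car fob and sunglasses case alone.

Things in the scene. Friction and masses are not known exactly. Their poses are not given: they have to be found in the camera images.
- torch_grip (a point): aluminium torch, 157 mm long with its cap, about 0.42 kg, lying on its side at first. This point: on its axis, mid-barrel, 87 mm from the lens face (so 87 mm above the console when it stands). z runs from lens to tail cap, up when it stands. Round knurled barrel of 30 mm diameter 52 to 122 mm from the lens face, then a grip ring of 44 mm diameter to 127 mm. Centre of mass about 67 mm from the lens.
- torch_head (a point): centre of the torch's flat lens face, on which it stands; axes as the barrel point's. Hexagonal head 44 mm across flats, 37 mm long, then a taper to the barrel. One flat (-x side) has a black switch; while the torch lies the +x flat is underneath. On the console this face grips: a light torque does not turn the standing torch.
- cap_center (a point): centre of the round knurled aluminium tail cap, 40 mm diameter, 29 mm tall, 35 g, screwed on the torch's tail 1 mm off the grip ring; on the torch's axis, 56 mm beyond the barrel point. z points out of its closed end, which has a straight dark slot along the cap's x.
- thread (a point): middle of the thread, on the torch's axis inside the cap (top of the thread 148 mm from the lens). Unknown hand, new each time. Turned the right way the cap rises 2 mm, is free after a quarter turn (70 to 105 degrees against the torch) and lifts off straight by 21 mm. Wrong way it stops within 10 degrees and the torch turns along. Turns easily unless pulled, pressed or pushed sideways; still held, it lifts the torch.
- key_bowl: glazed blue ceramic key bowl, 150 mm across, 55 mm high, origin under its centre; leave it alone
- key_ring_center (a point): steel key ring with two keys lying flat, about 90 mm long, 3 mm thick, this point in its middle; leave it alone
- car_fob_center (a point): black car fob, 68 x 38 x 14 mm, this point at its centre; leave it alone
- glasses_case_center (a point): white sunglasses case with hinged lid closed, 66 x 162 x 48 mm, this point at its centre, y along its length; leave it alone
Mind the look-alikes: they are no part of the job. There is more than one size of the part that bears torch_grip; the job needs the smallest.

How it is judged (in metres and radians):
On the way, in this order (a step that is already met when the one before it is completed fails the run):
1. the torch stands upright on the console on its head, the tail cap still screwed on (angle between torch_grip's own z axis and vertical below 0.09 rad and height (world z) of torch_grip between 0.083 and 0.091 m and linear speed of torch below 0.03 m/s and distance between cap_center and torch_grip below 0.062 m), for 0.3 s.
2. the cap is off the thread while the torch stands upright on the console (angle between torch_grip's own z axis and vertical below 0.09 rad and height (world z) of torch_grip between 0.083 and 0.091 m and height (world z) of cap_center above 0.165 m and contact force between cap and torch below 0.05 N), for 0.2 s.
At the end, for the whole second after the job is handed in: The torch stands by itself upright (within 5 degrees) on its head on the console, at rest and untouched; the fingers grip the cap (over 1 N), its centre higher than 170 mm above the console, so its rim is clear of the torch's thread, and it does not touch the torch (angle between torch_grip's own z axis and vertical below 0.09 rad and height (world z) of torch_grip between 0.083 and 0.091 m and linear speed of torch below 0.02 m/s and height (world z) of cap_center above 0.17 m and contact force between the fingers and cap above 1 N and contact force between each of cap, the fingers, the arm and torch below 0.05 N); the arm keeps its last pose, push and grip.
It fails at once if the key bowl was pushed more than 30 mm (distance of key_bowl from where it was at the start of the episode above 0.03 m).
It fails at once if the key ring was pushed more than 30 mm (distance of key_ring_center from where it was at the start of the episode above 0.03 m).
It fails at once if the car fob was pushed more than 30 mm (distance of car_fob_center from where it was at the start of the episode above 0.03 m).
It fails at once if the sunglasses case was pushed more than 30 mm (distance of glasses_case_center from where it was at the start of the episode above 0.03 m).
It also fails if it takes over 64 s, if anything falls off the work surface, if the arm or the gripper's body presses on something with over 40 N, if the wrist force passes 120 N, or if a joint passes its speed limit or range.

## Working session

There is one attempt and no reset: what is moved stays moved. The work goes in short steps, Python scripts to look and compute and a shell command to move; the robot and the scene stay as the last step left them, time stands still between calls to the robot, and variables do not carry over. Pictures are saved under pics/ and viewed, on a budget of 10 in all, crops included, one or two more only if the job needs it, and the job is handed in when it is done.

```bash
mkdir -p pics; ls; cat > h.py <<'E'
import numpy as np, cv2
from bench import manip
def snap(n):
    cm=manip.camera_model(n); p,d=manip.snapshot(n); return cm,p,d
def f_of(cm): return 192/np.tan(np.radians(cm["vfov"])/2)
def pts(cm,d,u,v):
    f=f_of(cm); z=d[v,u]
    c=np.stack([(u-cm["cx"])/f*z,-(v-cm["cy"])/f*z,-z,np.ones_like(z)])
    return (np.array(cm["world_from_camera"])@c)[:3].T
E
python3 - <<'E'
from h import *
print(manip.state())
ims=[]
for n in("scene","top"):
    cm,p,d=snap(n); print(n,cm); np.savez(f"{n}.npz",p=p,d=d); ims.append(p)
cv2.imwrite("pics/a.png",cv2.resize(np.vstack(ims),None,fx=.78,fy=.78)[...,::-1])
cv2.imwrite("pics/top.png",cv2.resize(ims[1],(800,600))[...,::-1])
E
```

```text
pics
{'time_s': 0.0, 'q': array([-66.32063875,  35.28859228,  -0.72117822,  81.63913124,
         0.46523643,  63.21964379,  -2.31289956]), 'joint_velocities': array([0.09111471, 0.04167738, 0.01386405, 0.02989993, 0.04434865,
       0.01223206, 0.00704293]), 'joint_efforts': array([ 7.30408046e-04, -4.58948779e+01,  2.09239433e-01, -1.65741152e+01,
       -6.11386495e-02,  2.07504735e-02,  2.17163310e-04]), 'position': array([0.27639011, 0.58738683, 0.19540146]), 'tcp_rot': array([[ 9.04879753e-01, -1.00936597e-03,  4.25666081e-01],
       [-4.25667272e-01, -2.31061438e-03,  9.04876806e-01],
       [ 7.01983158e-05, -9.99996821e-01, -2.52048223e-03]]), 'ft_force': array([ 0.17016411,  0.43798816, -1.08862986]), 'torque': array([-0.01812847, -0.00726878,  0.00443857]), 'opening': 0.9954497926792059}
scene {'vfov': 43.12717145010393, 'cx': 254.41404362069346, 'cy': 185.4217392635583, 'world_from_camera': array([[-0.49972303, -0.47391565,  0.72503851,  1.50332389],
       [ 0.86608008, -0.28642396,  0.40971529,  0.53771465],
       [ 0.01349791,  0.83268558,  0.55358155,  0.78705092],
       [ 0.        ,  0.        ,  0.        ,  1.        ]])}
top {'vfov': 54.7043130183012, 'cx': 251.45942928067322, 'cy': 191.36375963981183, 'world_from_camera': array([[-0.08438542,  0.97459879, -0.2074519 ,  0.30020307],
       [-0.99641296, -0.0838613 ,  0.01133564, -0.02002853],
       [-0.00634949,  0.20766432,  0.97817954,  1.11471664],
       [ 0.        ,  0.        ,  0.        ,  1.        ]])}
```

View pics/top.png

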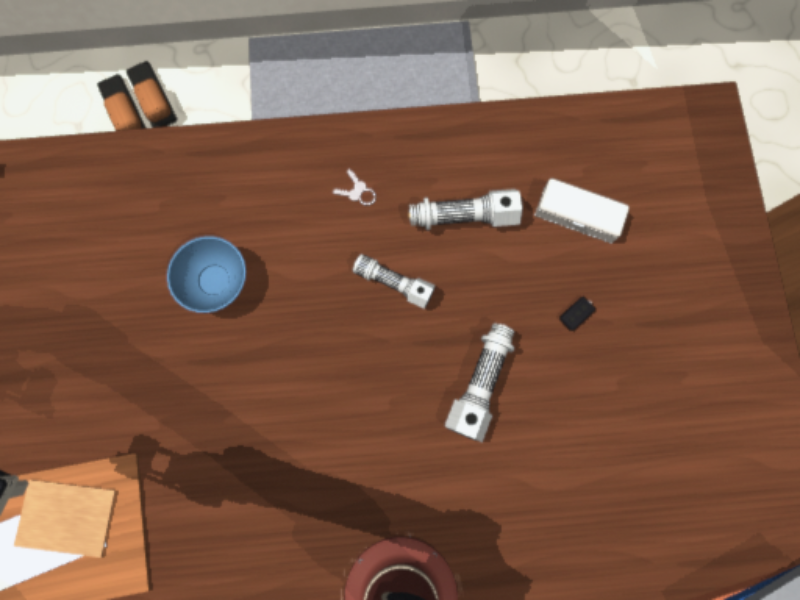

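Candidates in the 800x600 top view are three torches: far (465,210), middle (393,280) and near (480,380). The middle one looks smallest. The switch faces up. I'll measure lengths and check a crop.

```bash
python3 - <<'E'
from h import *
z=np.load("top.npz"); p,d=z["p"],z["d"]; cm=manip.camera_model("top")
v,u=np.mgrid[0:384,0:512]; P=pts(cm,d,u.ravel(),v.ravel()).reshape(384,512,3)
m=((P[...,2]>.012)&(P[...,2]<.1)&(P[...,0]>.3)).astype(np.uint8)
n,l,s,c=cv2.connectedComponentsWithStats(m)
for i in range(1,n):
    if s[i,4]<80: continue
    Q=P[l==i]; mu=Q[:,:2].mean(0); _,_,V=np.linalg.svd(Q[:,:2]-mu,full_matrices=False)
    a=(Q[:,:2]-mu)@V.T
    print(c[i].round(),s[i,4],mu.round(3),"axis",V[0].round(3),a.min(0).round(3),a.max(0).round(3),"zmax",np.percentile(Q[:,2],98).round(3))
cv2.imwrite("pics/crop.png",cv2.resize(p[150:210,215:290],None,fx=8,fy=8,interpolation=cv2.INTER_CUBIC)[...,::-1])
E
```

```text
[373. 134.] 1362 [ 0.673 -0.415] axis [0.44  0.898] [-0.082 -0.033] [0.081 0.046] zmax 0.052
[301. 134.] 1232 [ 0.689 -0.195] axis [0.019 1.   ] [-0.099 -0.029] [0.117 0.044] zmax 0.067
[130. 174.] 1486 [0.613 0.327] axis [-0.741  0.671] [-0.075 -0.06 ] [0.073 0.088] zmax 0.057
[252. 179.] 656 [ 0.566 -0.038] axis [-0.516 -0.857] [-0.084 -0.028] [0.074 0.022] zmax 0.046
[370. 200.] 188 [ 0.477 -0.385] axis [ 0.572 -0.82 ] [-0.034 -0.018] [0.032 0.018] zmax 0.018
[310. 239.] 1069 [ 0.373 -0.187] axis [-0.857  0.515] [-0.098 -0.032] [0.099 0.042] zmax 0.065
```

View pics/crop.png

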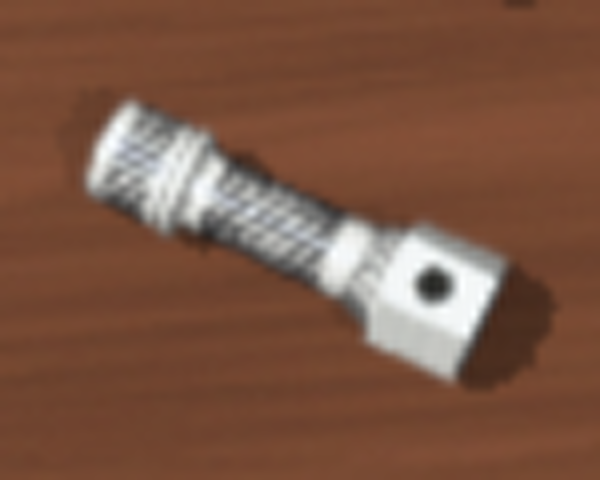

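The middle torch measures 158 mm by 44 mm, so it is the target: cap upper-left (crop 110,145), hex head with switch lower-right (435,285). I'm moving above it with the jaws across the barrel.

```bash

for i in 1 2 3 4; do python3 -m handwheel '[{"dr":[0,0,-0.16],"delta_pos":[0.071,-0.157,0.005],"claw":0},{"dr":[0,0,-0.16],"delta_pos":[0.071,-0.157,0.005],"claw":0},{"dr":[0,0,-0.16],"delta_pos":[0.071,-0.157,0.005],"claw":0},{"dr":[0,0,-0.16],"delta_pos":[0.071,-0.157,0.005],"claw":0},{"dr":[0,0,-0.16],"delta_pos":[0.071,-0.157,0.005],"claw":0}]' 20; done
python3 -m handwheel '[{"dr":[0,0,0],"delta_pos":[0,0,0],"claw":0},{"dr":[0,0,0],"delta_pos":[0,0,0],"claw":0},{"dr":[0,0,0],"delta_pos":[0,0,0],"claw":0},{"dr":[0,0,0],"delta_pos":[0,0,0],"claw":0},{"dr":[0,0,0],"delta_pos":[0,0,0],"claw":0}]' 20 >/dev/null
python3 - <<'E'
from h import *
s=manip.state(); print(s["time_s"],s["position"],s["q"]); print(s["tcp_rot"])
cm,p,d=snap("wrist"); print(cm); np.savez("wrist.npz",p=p,d=d,T=np.array(cm["world_from_camera"]))
cv2.imwrite("pics/w1.png",cv2.resize(p,(800,600))[...,::-1])
# torch axis from top silhouettes
z=np.load("top.npz"); p,d=z["p"],z["d"]; cm=manip.camera_model("top")
v,u=np.mgrid[0:384,0:512]; P=pts(cm,d,u.ravel(),v.ravel()).reshape(384,512,3)
m=((P[...,2]>.008)&(P[...,2]<.1)).astype(np.uint8); n,l=cv2.connectedComponents(m); k=l[179,252]
vv,uu=np.nonzero(l==k); f=f_of(cm); T=np.array(cm["world_from_camera"])
r=np.stack([(uu-cm["cx"])/f,-(vv-cm["cy"])/f,-np.ones(len(uu))]).T@T[:3,:3].T
Q=(T[:3,3]+r*((.022-T[2,3])/r[:,2])[:,None])[:,:2]
a=np.array([.516,.857]);
for _ in range(3):
    n_=np.array([-a[1],a[0]]); t=Q@a; w=Q@n_; X=[];Y=[]
    for b in np.arange(t.min()+.006,t.max()-.006,.006):
        s_=w[abs(t-b)<.004]; X.append(b);Y.append((s_.min()+s_.max())/2)
    k_=np.polyfit(X,Y,1); a=a+k_[0]*n_; a/=np.linalg.norm(a)
n_=np.array([-a[1],a[0]]); t=Q@a; c=np.median(Q@n_)
print("axis",a,"ext",t.min(),t.max(),"lens",a*t.min()+n_*np.mean(Y),"cap end",a*t.max()+n_*np.mean(Y))
E
```

```text
time_s: 0.52
position: [0.3479, 0.4293, 0.2012]
tcp_rot: [[0.65, -0.001, 0.76], [-0.76, -0.001, 0.65], [0.0, -1.0, -0.001]]
ft_force: [0.7, 0.6, 1.1]
opening: 1.005
time_s: 0.93
position: [0.4188, 0.2724, 0.2064]
tcp_rot: [[0.285, -0.001, 0.958], [-0.958, -0.0, 0.285], [0.0, -1.0, -0.001]]
ft_force: [0.7, 1.1, -0.2]
opening: 1.001
time_s: 1.35
position: [0.4898, 0.1156, 0.2114]
tcp_rot: [[-0.129, -0.001, 0.992], [-0.992, 0.0, -0.129], [-0.0, -1.0, -0.001]]
ft_force: [0.5, 0.2, -0.1]
opening: 1.001
time_s: 1.77
position: [0.5608, -0.0412, 0.2163]
tcp_rot: [[-0.521, -0.001, 0.853], [-0.853, 0.0, -0.521], [0.0, -1.0, -0.001]]
ft_force: [0.3, 0.6, -0.4]
opening: 0.998
2.1833 [ 0.56031015 -0.03791708  0.21632086] [-16.96036518  28.29633881  28.99091248  95.52675245 -15.42356944
  60.22774735 -14.1543851 ]
[[-5.15261256e-01 -7.66795814e-04  8.57032817e-01]
 [-8.57032883e-01  1.26583866e-03 -5.15260163e-01]
 [-6.89765937e-04 -9.99998905e-01 -1.30940685e-03]]
{'vfov': 65.70646984690485, 'cx': 253.73850626199768, 'cy': 190.09447388185293, 'world_from_camera': array([[ 0.85690018,  0.49775338,  0.13402858,  0.59781687],
       [-0.51548139,  0.82793682,  0.22090624,  0.02280011],
       [-0.00101038, -0.25838383,  0.96604181,  0.40426952],
       [ 0.        ,  0.        ,  0.        ,  1.        ]])}
axis [0.51070285 0.85975729] ext 0.18176378412791078 0.3426615288553842 lens [ 0.53040002 -0.10364904] cap end [0.61257096 0.03468397]
```

View pics/w1.png

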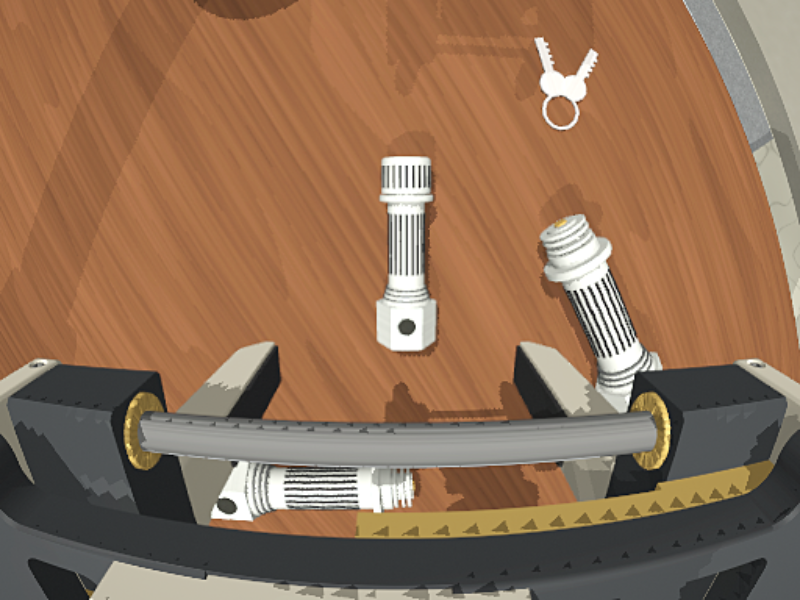

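The wrist view shows our torch as the only one with a cap (cap 406,178; head 406,325), aligned with the jaws. I'll refine its position from this view and test in the air whether the arm can tilt enough.

```bash
python3 - <<'E'
import numpy as np
z=np.load("wrist.npz"); T=z["T"]; f=192/np.tan(np.radians(65.70646984690485)/2)
for U,V,h in((406,157,.022),(406,201,.022),(406,351,.022),(406,327,.044)):
    x,y=U/1.5625-253.74,V/1.5625-190.09; r=np.hypot(x,y); t=r/f
    ray=T[:3,:3]@np.array([x/r*np.sin(t),-y/r*np.sin(t),-np.cos(t)])
    print(U,V,(T[:3,3]+ray*(h-T[2,3])/ray[2]).round(4))
E
for i in 1 2; do python3 -m handwheel '[{"dr":[0.2,-0.119,0],"delta_pos":[0,0,0],"claw":0},{"dr":[0.2,-0.119,0],"delta_pos":[0,0,0],"claw":0},{"dr":[0.2,-0.119,0],"delta_pos":[0,0,0],"claw":0},{"dr":[0.2,-0.119,0],"delta_pos":[0,0,0],"claw":0},{"dr":[0.2,-0.119,0],"delta_pos":[0,0,0],"claw":0}]' 20; python3 -c "from bench import manip; print(manip.state()['q'].round(1))"; done
```

```text
406 157 [0.612  0.0322 0.022 ]
406 201 [0.5934 0.0011 0.022 ]
406 351 [ 0.5266 -0.1113  0.022 ]
406 327 [ 0.5414 -0.0854  0.044 ]
time_s: 2.65
position: [0.5613, -0.0396, 0.2184]
tcp_rot: [[-0.421, 0.298, 0.856], [-0.699, 0.494, -0.516], [-0.577, -0.816, 0.0]]
ft_force: [-0.4, 0.8, -0.9]
opening: 1.001
[ 13.7  25.6  11.8 108.6 -51.9  54.8  27.5]
time_s: 3.07
position: [0.5611, -0.0407, 0.2175]
tcp_rot: [[-0.178, 0.483, 0.857], [-0.29, 0.807, -0.515], [-0.94, -0.341, -0.004]]
ft_force: [0.1, 1.1, -0.7]
opening: 1.0
[ 37.4  40.4  -2.  115.8 -76.7  72.6  64.8]
```

```bash

for i in 1 2 3; do python3 -m handwheel '[{"dr":[-0.187,0.111,0],"delta_pos":[0.0117,0.0153,-0.034],"claw":0},{"dr":[-0.187,0.111,0],"delta_pos":[0.0117,0.0153,-0.034],"claw":0},{"dr":[-0.187,0.111,0],"delta_pos":[0.0117,0.0153,-0.034],"claw":0},{"dr":[-0.187,0.111,0],"delta_pos":[0.0117,0.0153,-0.034],"claw":0},{"dr":[-0.187,0.111,0],"delta_pos":[0.0117,0.0153,-0.034],"claw":0}]' 20 | grep -v ft; done
python3 - <<'E'
from h import *
s=manip.state(); print(s["position"],s["q"].round(1)); print(s["tcp_rot"].round(3))
E
```

```text
time_s: 3.48
position: [0.5729, -0.0253, 0.1827]
tcp_rot: [[-0.415, 0.309, 0.855], [-0.683, 0.515, -0.518], [-0.601, -0.8, -0.002]]
opening: 1.002
time_s: 3.9
position: [0.5849, -0.0085, 0.1501]
tcp_rot: [[-0.515, 0.043, 0.856], [-0.854, 0.063, -0.516], [-0.076, -0.997, 0.004]]
opening: 0.999
time_s: 4.32
position: [0.5967, 0.0085, 0.1153]
tcp_rot: [[-0.455, -0.238, 0.858], [-0.755, -0.409, -0.513], [0.473, -0.881, 0.007]]
opening: 1.002
[0.59671338 0.00849182 0.11527315] [-33.4  51.1  38.6  81.7  -5.9  70.9 -30.7]
[[-0.455 -0.238  0.858]
 [-0.755 -0.409 -0.513]
 [ 0.473 -0.881  0.007]]
```

```bash

for i in 1 2; do python3 -m handwheel '[{"dr":[0,0,0],"delta_pos":[-0.015,-0.026,-0.053],"claw":0},{"dr":[0,0,0],"delta_pos":[-0.015,-0.026,-0.053],"claw":0},{"dr":[0,0,0],"delta_pos":[-0.015,-0.026,-0.053],"claw":0},{"dr":[0,0,0],"delta_pos":[-0.015,-0.026,-0.053],"claw":0},{"dr":[0,0,0],"delta_pos":[-0.015,-0.026,-0.053],"claw":0}]' 20 ; done
python3 -m handwheel '[{"dr":[0,0,0],"delta_pos":[0,0,0],"claw":0},{"dr":[0,0,0],"delta_pos":[0,0,0],"claw":0},{"dr":[0,0,0],"delta_pos":[0,0,0],"claw":0},{"dr":[0,0,0],"delta_pos":[0,0,0],"claw":0},{"dr":[0,0,0],"delta_pos":[0,0,0],"claw":0}]' 20
python3 - <<'E'
from h import *
cm,p,d=snap("wrist"); cv2.imwrite("pics/w2.png",p[...,::-1])
E
```

```text
time_s: 4.73
position: [0.5807, -0.0188, 0.0608]
tcp_rot: [[-0.456, -0.238, 0.858], [-0.756, -0.405, -0.514], [0.47, -0.883, 0.004]]
ft_force: [0.1, -0.3, -0.2]
opening: 1.001
time_s: 5.15
position: [0.5658, -0.0447, 0.0079]
tcp_rot: [[-0.456, -0.238, 0.858], [-0.756, -0.404, -0.514], [0.469, -0.883, 0.004]]
ft_force: [0.7, -0.5, -0.3]
opening: 1.001
time_s: 5.57
position: [0.5666, -0.0453, 0.0091]
tcp_rot: [[-0.457, -0.237, 0.857], [-0.756, -0.404, -0.515], [0.469, -0.883, 0.006]]
ft_force: [-0.4, 0.0, 0.0]
opening: 1.004
```

View pics/w2.png

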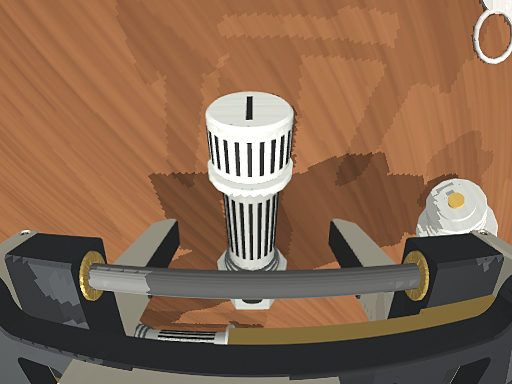

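The barrel (250,225) sits centred between the fingers (165 and 340). Closing.

```bash

for i in 1 2 3; do python3 -m handwheel '[{"dr":[0,0,0],"delta_pos":[0,0,0],"claw":255},{"dr":[0,0,0],"delta_pos":[0,0,0],"claw":255},{"dr":[0,0,0],"delta_pos":[0,0,0],"claw":255},{"dr":[0,0,0],"delta_pos":[0,0,0],"claw":255},{"dr":[0,0,0],"delta_pos":[0,0,0],"claw":255}]' 40 |grep -E "force|open"; done
python3 -m handwheel '[{"dr":[0,0,0],"delta_pos":[0,0,0.05],"claw":255},{"dr":[0,0,0],"delta_pos":[0,0,0.1],"claw":255},{"dr":[0,0,0],"delta_pos":[0,0,0.1],"claw":255},{"dr":[0,0,0],"delta_pos":[0,0,0.1],"claw":255},{"dr":[0,0,0],"delta_pos":[0,0,0.1],"claw":255}]' 40
python3 -m handwheel '[{"dr":[0,0,0],"delta_pos":[0,0,0.1],"claw":255},{"dr":[0,0,0],"delta_pos":[0,0,0.1],"claw":255},{"dr":[0,0,0],"delta_pos":[0,0,0],"claw":255},{"dr":[0,0,0],"delta_pos":[0,0,0],"claw":255},{"dr":[0,0,0],"delta_pos":[0,0,0],"claw":255}]' 40
```

```text
ft_force: [-0.2, 0.1, -0.6]
opening: 0.692
ft_force: [-1.2, 1.8, 0.6]
opening: 0.333
ft_force: [-2.5, 2.3, 4.8]
opening: 0.28
time_s: 7.28
position: [0.5666, -0.046, 0.0989]
tcp_rot: [[-0.458, -0.237, 0.857], [-0.755, -0.405, -0.516], [0.469, -0.883, 0.006]]
ft_force: [1.1, -0.0, -4.2]
opening: 0.275
time_s: 7.7
position: [0.5653, -0.0454, 0.137]
tcp_rot: [[-0.457, -0.24, 0.857], [-0.755, -0.404, -0.516], [0.47, -0.883, 0.003]]
ft_force: [-1.0, 0.1, -4.7]
opening: 0.275
```

```bash

for i in 1 2; do python3 -m handwheel '[{"dr":[0.198,-0.119,0],"delta_pos":[0,0,0],"claw":255},{"dr":[0.198,-0.119,0],"delta_pos":[0,0,0],"claw":255},{"dr":[0.198,-0.119,0],"delta_pos":[0,0,0],"claw":255},{"dr":[0.198,-0.119,0],"delta_pos":[0,0,0],"claw":255},{"dr":[0.198,-0.119,0],"delta_pos":[0,0,0],"claw":255}]' 40 ; done
python3 -m handwheel '[{"dr":[0.198,-0.119,0],"delta_pos":[0,0,0],"claw":255},{"dr":[0.198,-0.119,0],"delta_pos":[0,0,0],"claw":255},{"dr":[0.198,-0.119,0],"delta_pos":[0,0,0],"claw":255},{"dr":[0,0,0],"delta_pos":[0,0,0],"claw":255},{"dr":[0,0,0],"delta_pos":[0,0,0],"claw":255}]' 40
python3 -m handwheel '[{"dr":[0,0,0],"delta_pos":[0,0,0],"claw":255},{"dr":[0,0,0],"delta_pos":[0,0,0],"claw":255},{"dr":[0,0,0],"delta_pos":[0,0,0],"claw":255},{"dr":[0,0,0],"delta_pos":[0,0,0],"claw":255},{"dr":[0,0,0],"delta_pos":[0,0,0],"claw":255}]' 40
python3 - <<'E'
from h import *
s=manip.state(); R0=np.array([[-.457,-.237,.857],[-.756,-.404,-.515],[.469,-.883,.006]]); u,_,v=np.linalg.svd(R0); R0=u@v
print(s["q"].round(1)); print("axis pred",s["tcp_rot"]@R0.T@np.array([.511,.8597,0]))
G=s["position"]-.019*s["tcp_rot"][:,1]; print("grasp",G)
cm,p,d=snap("scene"); np.savez("s2.npz",p=p,d=d)
v,u=np.mgrid[0:384,0:512]; P=pts(cm,d,u.ravel(),v.ravel()).reshape(384,512,3)
m=(np.linalg.norm(P[...,:2]-G[:2],axis=2)<.06)&(P[...,2]>.03)&(P[...,2]<.3)
vv,uu=np.nonzero(m); print(uu.min(),uu.max(),vv.min(),vv.max())
c0,c1,r0,r1=uu.min()-40,uu.max()+40,vv.min()-30,vv.max()+30
cv2.imwrite("pics/s2.png",cv2.resize(p[r0:r1,c0:c1],None,fx=3,fy=3)[...,::-1]); print(c0,r0)
E
```

```text
time_s: 8.12
position: [0.5649, -0.0463, 0.1377]
tcp_rot: [[-0.514, 0.063, 0.856], [-0.85, 0.099, -0.518], [-0.117, -0.993, 0.003]]
ft_force: [0.4, 0.1, -4.8]
opening: 0.275
time_s: 8.53
position: [0.5646, -0.0481, 0.1374]
tcp_rot: [[-0.39, 0.345, 0.854], [-0.641, 0.563, -0.521], [-0.661, -0.751, 0.002]]
ft_force: [0.1, 1.0, -6.0]
opening: 0.28
time_s: 8.95
position: [0.5642, -0.0486, 0.1342]
tcp_rot: [[-0.254, 0.457, 0.852], [-0.4, 0.753, -0.523], [-0.881, -0.474, -0.008]]
ft_force: [0.7, 0.6, -3.1]
opening: 0.274
time_s: 9.37
position: [0.5662, -0.045, 0.1397]
tcp_rot: [[-0.242, 0.457, 0.856], [-0.403, 0.755, -0.517], [-0.883, -0.47, 0.002]]
ft_force: [0.3, 0.1, -3.4]
opening: 0.275
[ 41.1  44.6 -11.  115.8 -74.1  57.5  65.7]
axis pred [-0.00480916  0.00399282  1.00008301]
grasp [ 0.55748525 -0.05930455  0.14859621]
215 243 122 181
175 92
```

View pics/s2.png

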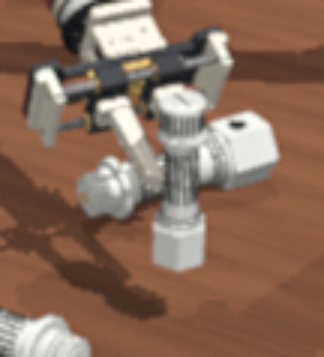

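The torch hangs upright (cap top at 180,100, lens face at 178,260). Lowering to contact.

```bash

for i in 1 2; do python3 -m handwheel '[{"dr":[0,0,0],"delta_pos":[0,0,-0.033],"claw":255},{"dr":[0,0,0],"delta_pos":[0,0,-0.033],"claw":255},{"dr":[0,0,0],"delta_pos":[0,0,-0.033],"claw":255},{"dr":[0,0,0],"delta_pos":[0,0,-0.033],"claw":255},{"dr":[0,0,0],"delta_pos":[0,0,-0.033],"claw":255}]' 40 ; done
python3 -m handwheel '[{"dr":[0,0,0],"delta_pos":[0,0,0],"claw":255},{"dr":[0,0,0],"delta_pos":[0,0,0],"claw":255},{"dr":[0,0,0],"delta_pos":[0,0,0],"claw":255},{"dr":[0,0,0],"delta_pos":[0,0,-0.005],"claw":255},{"dr":[0,0,0],"delta_pos":[0,0,-0.005],"claw":255}]' 40
python3 -m handwheel '[{"dr":[0,0,0],"delta_pos":[0,0,-0.005],"claw":255},{"dr":[0,0,0],"delta_pos":[0,0,0],"claw":255},{"dr":[0,0,0],"delta_pos":[0,0,-0.005],"claw":255},{"dr":[0,0,0],"delta_pos":[0,0,0],"claw":255},{"dr":[0,0,0],"delta_pos":[0,0,0],"claw":255}]' 40
```

```text
time_s: 9.83
position: [0.5657, -0.0462, 0.1044]
tcp_rot: [[-0.245, 0.458, 0.854], [-0.4, 0.755, -0.52], [-0.883, -0.469, -0.002]]
ft_force: [-0.1, -0.9, -4.9]
opening: 0.277
time_s: 10.25
position: [0.5659, -0.0461, 0.0718]
tcp_rot: [[-0.244, 0.458, 0.855], [-0.4, 0.755, -0.519], [-0.883, -0.469, -0.001]]
ft_force: [0.3, -0.5, -4.1]
opening: 0.276
time_s: 10.67
position: [0.566, -0.046, 0.0709]
tcp_rot: [[-0.243, 0.458, 0.855], [-0.401, 0.755, -0.519], [-0.883, -0.469, -0.0]]
ft_force: [-1.5, 0.2, -4.7]
opening: 0.271
time_s: 11.08
position: [0.5658, -0.046, 0.0685]
tcp_rot: [[-0.244, 0.458, 0.855], [-0.4, 0.755, -0.519], [-0.883, -0.469, -0.001]]
ft_force: [0.2, 0.5, -5.6]
opening: 0.279
```

```bash

python3 -m handwheel '[{"dr":[0,0,0],"delta_pos":[0,0,-0.005],"claw":255},{"dr":[0,0,0],"delta_pos":[0,0,0],"claw":255},{"dr":[0,0,0],"delta_pos":[0,0,0],"claw":255},{"dr":[0,0,0],"delta_pos":[0,0,0],"claw":255},{"dr":[0,0,0],"delta_pos":[0,0,0],"claw":255}]' 40 | grep -E "pos|for"
python3 -m handwheel '[{"dr":[0,0,0],"delta_pos":[0,0,-0.005],"claw":255},{"dr":[0,0,0],"delta_pos":[0,0,0],"claw":255},{"dr":[0,0,0],"delta_pos":[0,0,0],"claw":255},{"dr":[0,0,0],"delta_pos":[0,0,0],"claw":255},{"dr":[0,0,0],"delta_pos":[0,0,0],"claw":255}]' 40 | grep -E "pos|for"
python3 - <<'E'
from h import *
cm,p,d=snap("scene"); v,u=np.mgrid[0:384,0:512]; P=pts(cm,d,u.ravel(),v.ravel())
m=(np.linalg.norm(P[:,:2]-[.559,-.056],axis=1)<.03)&(P[:,2]>.1)
print("cap top z",np.percentile(P[m,2],[80,90,95,99]),P[m&(P[:,2]>np.percentile(P[m,2],70))].mean(0))
E
```

```text
position: [0.5658, -0.046, 0.0675]
ft_force: [0.4, -0.0, -4.1]
position: [0.566, -0.0459, 0.0669]
ft_force: [0.0, -0.8, -2.6]
cap top z [0.15666817 0.15774627 0.15837521 0.15974296] [ 0.56178047 -0.05398708  0.15731562]
```

```bash

python3 -m handwheel '[{"dr":[0,0,0],"delta_pos":[0,0,-0.004],"claw":255},{"dr":[0,0,0],"delta_pos":[0,0,0],"claw":255},{"dr":[0,0,0],"delta_pos":[0,0,0],"claw":255},{"dr":[0,0,0],"delta_pos":[0,0,0],"claw":100},{"dr":[0,0,0],"delta_pos":[0,0,0],"claw":100}]' 20 
for i in 1 2 3; do python3 -m handwheel '[{"dr":[0,0,0],"delta_pos":[0,0,0],"claw":0},{"dr":[0,0,0],"delta_pos":[0,0,0],"claw":0},{"dr":[0,0,0],"delta_pos":[0,0,0],"claw":0},{"dr":[0,0,0],"delta_pos":[0,0,0],"claw":0},{"dr":[0,0,0],"delta_pos":[0,0,0],"claw":0}]' 20 | grep -E "forc|open"; done
for i in 1 2 ; do python3 -m handwheel '[{"dr":[0,0,0],"delta_pos":[-0.032,-0.053,0.033],"claw":0},{"dr":[0,0,0],"delta_pos":[-0.032,-0.053,0.033],"claw":0},{"dr":[0,0,0],"delta_pos":[-0.032,-0.053,0.033],"claw":0},{"dr":[0,0,0],"delta_pos":[-0.032,-0.053,0.033],"claw":0},{"dr":[0,0,0],"delta_pos":[-0.032,-0.053,0.033],"claw":0}]' 20 ; done
python3 - <<'E'
from h import *
print(manip.state()["q"].round(1))
cm,p,d=snap("scene"); v,u=np.mgrid[0:384,0:512]; P=pts(cm,d,u.ravel(),v.ravel())
m=(np.linalg.norm(P[:,:2]-[.559,-.056],axis=1)<.04)&(P[:,2]>.154)
print("cap top",P[m].mean(0),(P[m].min(0)+P[m].max(0))/2,m.sum())
cv2.imwrite("pics/s3.png",p[...,::-1])
E
```

```text
time_s: 12.38
position: [0.566, -0.0461, 0.0658]
tcp_rot: [[-0.244, 0.458, 0.855], [-0.4, 0.755, -0.519], [-0.883, -0.469, -0.001]]
ft_force: [0.3, 0.1, -0.9]
opening: 0.382
ft_force: [-0.2, -0.4, 0.7]
opening: 0.741
ft_force: [0.3, -0.2, -0.5]
opening: 0.996
ft_force: [-0.0, -0.8, 0.2]
opening: 1.001
time_s: 14.05
position: [0.5334, -0.0993, 0.0991]
tcp_rot: [[-0.244, 0.458, 0.855], [-0.4, 0.756, -0.519], [-0.883, -0.469, -0.001]]
ft_force: [-0.8, 0.5, -1.2]
opening: 0.999
time_s: 14.47
position: [0.5012, -0.1527, 0.1323]
tcp_rot: [[-0.244, 0.458, 0.855], [-0.4, 0.756, -0.519], [-0.883, -0.469, -0.001]]
ft_force: [1.1, 0.2, -0.2]
opening: 0.999
[ 53.4  46.4  -9.  111.7 -61.1  64.7  64.1]
cap top [ 0.5644576  -0.05886044  0.15685916] [ 0.56359847 -0.05951782  0.15703113] 96
```

View pics/s3.png

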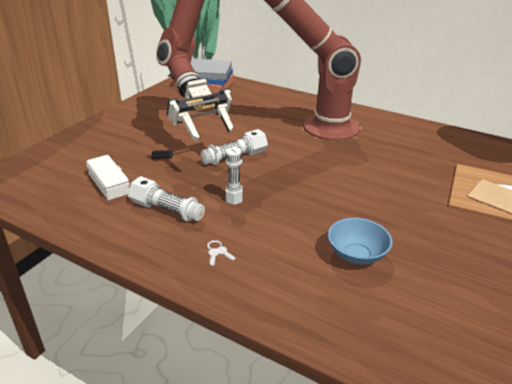

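The torch stands alone (cap 234,155; head 234,195). Moving above it with the tool vertical.

```bash

python3 -m handwheel '[{"dr":[-0.198,0.119,0],"delta_pos":[0,0,0.12],"claw":0},{"dr":[-0.198,0.119,0],"delta_pos":[0,0,0.12],"claw":0},{"dr":[-0.198,0.119,0],"delta_pos":[0,0,0.12],"claw":0},{"dr":[-0.198,0.119,0],"delta_pos":[0,0,0.12],"claw":0},{"dr":[-0.198,0.119,0],"delta_pos":[0,0,0.12],"claw":0}]' 20 
python3 -m handwheel '[{"dr":[-0.198,0.119,0],"delta_pos":[0.061,0.096,0],"claw":0},{"dr":[-0.198,0.119,0],"delta_pos":[0.061,0.096,0],"claw":0},{"dr":[-0.198,0.119,0],"delta_pos":[0.061,0.096,0],"claw":0},{"dr":[-0.198,0.119,0],"delta_pos":[0.061,0.096,0],"claw":0},{"dr":[0,0,0],"delta_pos":[0.061,0.096,0],"claw":0}]' 20 
python3 -m handwheel '[{"dr":[0,0,0],"delta_pos":[0,0,0],"claw":0},{"dr":[0,0,0],"delta_pos":[0,0,0],"claw":0},{"dr":[0,0,0],"delta_pos":[0,0,0],"claw":0},{"dr":[0,0,0],"delta_pos":[0,0,0],"claw":0},{"dr":[0,0,0],"delta_pos":[0,0,0],"claw":0}]' 20
python3 - <<'E'
from h import *
print(manip.state()["q"].round(1))
cm,p,d=snap("wrist"); np.savez("wrist.npz",p=p,d=d,T=np.array(cm["world_from_camera"]))
cv2.imwrite("pics/w4.png",p[...,::-1])
E
```

```text
time_s: 14.93
position: [0.5016, -0.1526, 0.2538]
tcp_rot: [[-0.462, 0.24, 0.854], [-0.761, 0.387, -0.521], [-0.455, -0.89, 0.004]]
ft_force: [-0.2, 0.3, -0.0]
opening: 0.995
time_s: 15.35
position: [0.5649, -0.0457, 0.2519]
tcp_rot: [[-0.504, 0.003, 0.864], [-0.864, 0.001, -0.504], [-0.002, -1.0, 0.002]]
ft_force: [0.3, 1.5, -0.2]
opening: 0.996
time_s: 15.77
position: [0.5611, -0.0596, 0.2517]
tcp_rot: [[-0.522, 0.002, 0.853], [-0.853, -0.001, -0.522], [-0.0, -1.0, 0.002]]
ft_force: [-0.0, 0.8, 0.2]
opening: 0.998
[ -3.4  24.8  10.9  91.8  -5.   63.8 -22.7]
```

View pics/w4.png

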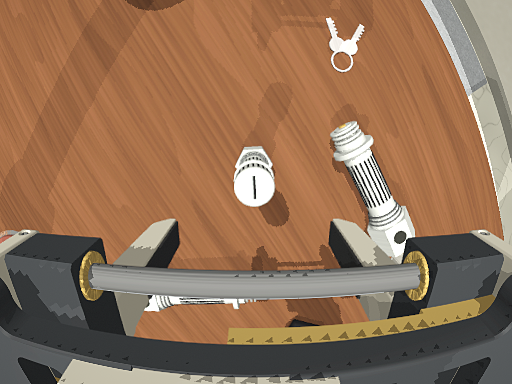

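The cap's slotted top is at about (254,187). I'll locate its centre.

```bash
python3 - <<'E'
from h import *
z=np.load("wrist.npz"); T=z["T"]; d=z["d"]; f=192/np.tan(np.radians(65.70646984690485)/2)
v,u=np.mgrid[150:225,220:290]; x=u-253.74; y=v-190.09; r=np.hypot(x,y)+1e-9; t=r/f
ray=np.stack([x/r*np.sin(t),-y/r*np.sin(t),-np.cos(t)],-1); dd=d[v,u]
P=(ray*(dd/np.cos(t))[...,None])@T[:3,:3].T+T[:3,3]
m=(P[...,2]>.152)&(P[...,2]<.163); Q=P[m]
(c,rad)=cv2.minEnclosingCircle(Q[:,:2].astype(np.float32)); print("centre",c,rad,Q.mean(0),m.sum())
cm,p,d=snap("top"); v,u=np.mgrid[0:384,0:512]; P=pts(cm,d,u.ravel(),v.ravel()); 
m=(np.linalg.norm(P[:,:2]-[.56,-.057],axis=1)<.04)&(P[:,2]>.15)&(P[:,2]<.17); print("top",P[m].mean(0),m.sum())
E
```

```text
centre (0.5606695413589478, -0.06146339699625969) 0.020383909344673157 [ 0.56135836 -0.06083281  0.15669102] 1269
top [nan nan nan] 0<stdin>:9: RuntimeWarning: Mean of empty slice.
  ret = um.true_divide(
```

```bash

for i in 1 2; do python3 -m handwheel '[{"dr":[0,0,0],"delta_pos":[0,-0.0005,-0.0595],"claw":0},{"dr":[0,0,0],"delta_pos":[0,-0.0005,-0.0595],"claw":0},{"dr":[0,0,0],"delta_pos":[0,-0.0005,-0.0595],"claw":0},{"dr":[0,0,0],"delta_pos":[0,-0.0005,-0.0595],"claw":0},{"dr":[0,0,0],"delta_pos":[0,-0.0005,-0.0595],"claw":0}]' 20 >/dev/null; done
for i in 1 2 3; do python3 -m handwheel '[{"dr":[0,0,0],"delta_pos":[0,0,0],"claw":255},{"dr":[0,0,0],"delta_pos":[0,0,0],"claw":255},{"dr":[0,0,0],"delta_pos":[0,0,0],"claw":255},{"dr":[0,0,0],"delta_pos":[0,0,0],"claw":255},{"dr":[0,0,0],"delta_pos":[0,0,0],"claw":255}]' 15 ; done
python3 - <<'E'
from h import *
s=manip.state();print(s["q"].round(1),s["torque"],s["position"])
E
```

```text
time_s: 17.12
position: [0.5626, -0.0582, 0.1335]
tcp_rot: [[-0.518, 0.004, 0.855], [-0.855, -0.001, -0.518], [-0.002, -1.0, 0.004]]
ft_force: [-0.6, -0.3, -0.8]
opening: 0.692
time_s: 17.53
position: [0.5621, -0.058, 0.1327]
tcp_rot: [[-0.518, 0.003, 0.855], [-0.855, -0.001, -0.518], [-0.001, -1.0, 0.003]]
ft_force: [0.5, -0.0, 0.2]
opening: 0.417
time_s: 17.95
position: [0.5621, -0.058, 0.1326]
tcp_rot: [[-0.518, 0.003, 0.855], [-0.855, -0.001, -0.518], [-0.001, -1.0, 0.003]]
ft_force: [0.3, -0.1, -0.1]
opening: 0.419
[ -2.5  31.9   9.5 100.9  -6.8  47.6 -21. ] [-0.0495862   0.1101779  -0.02039647] [ 0.56210093 -0.05795168  0.13264864]
```

```bash
python3 - <<'E'
from h import *
cm,p,d=snap("wrist"); cv2.imwrite("pics/w5.png",cv2.resize(p[150:300,160:350],None,fx=4,fy=4)[...,::-1])
E
```

```text
(no output)
```

View pics/w5.png

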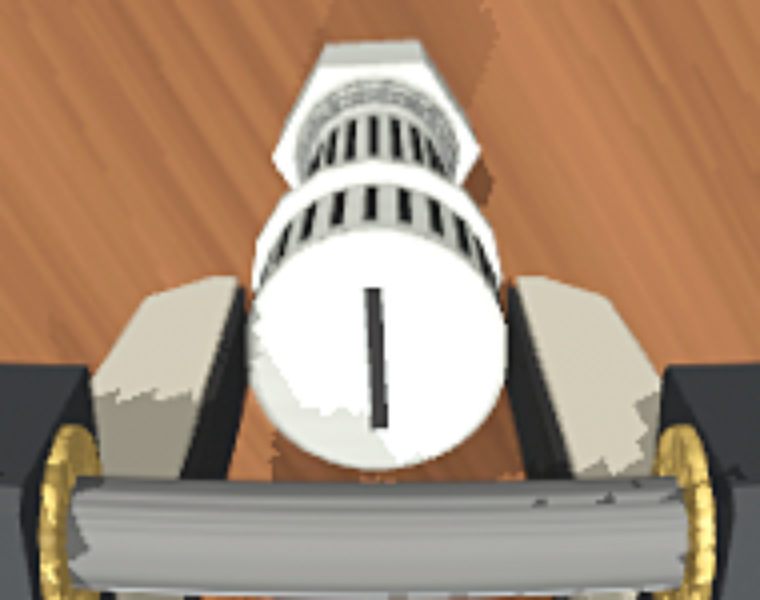

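Fingers close on the cap (dark pads at 240 and 510, cap top centre ~377,350). I'll project the expected pad centre and edges into this view to check the centring along the pads.

```bash
python3 - <<'E'
from h import *
cm=manip.camera_model("wrist"); T=np.array(cm["world_from_camera"]); s=manip.state(); R=s["tcp_rot"]; o=s["position"]; f=f_of(cm)
def pr(P):
    c=T[:3,:3].T@(P-T[:3,3]); t=np.arctan2(np.hypot(c[0],c[1]),-c[2]); k=f*t/np.hypot(c[0],c[1])
    return ((cm["cx"]+k*c[0]-160)*4,(cm["cy"]-k*c[1]-150)*4)
a=np.array([.518,.855,0]); j=R[:,2]
for z in(.132,.157):
    b=np.array([*o[:2],z]); print(z,"tcp axis",np.round(pr(b)),"pad +a edge",[np.round(pr(b+.0075*a+q*.02*j)) for q in(-1,1)],"-a edge",[np.round(pr(b-.0075*a+q*.02*j)) for q in(-1,1)])
b=np.array([*o[:2],.157]); print("cap outline if centred: far",pr(b+.02*a),"near",pr(b-.02*a)); b[2]=0
print("head far flat if centred", pr(b+.022*a), "centre",pr(b))
E
```

```text
0.132 tcp axis [371. 280.] pad +a edge [array([252., 238.]), array([490., 238.])] -a edge [array([255., 320.]), array([488., 320.])]
0.157 tcp axis [371. 339.] pad +a edge [array([236., 292.]), array([506., 292.])] -a edge [array([240., 383.]), array([503., 383.])]
cap outline if centred: far (np.float64(371.168018994577), np.float64(211.40698366921822)) near (np.float64(371.4490501635113), np.float64(455.27642084412287))
head far flat if centred (np.float64(371.23446387054946), np.float64(31.451015988848894)) centre (np.float64(371.2849073603819), np.float64(110.21437612382795))
```

```bash
python3 - <<'E'
from h import *
cm,p,d=snap("wrist"); T=np.array(cm["world_from_camera"]); s=manip.state(); R=s["tcp_rot"]; o=s["position"]; f=f_of(cm)
for U,V in((200,285),(230,282),(236,290),(232,320),(222,360),(200,300),(150,310),(377,320),(377,460),(377,240),(565,290),(520,285)):
    u=int(160+U/4); v=int(150+V/4); x=u-cm["cx"];y=v-cm["cy"]; r=np.hypot(x,y); t=r/f
    c=np.array([x/r*np.sin(t),-y/r*np.sin(t),-np.cos(t)])*d[v,u]/np.cos(t)
    P=T[:3,:3]@c+T[:3,3]; print((U,V),p[v,u],P.round(4),"tool xyz mm",(R.T@(P-o)*1e3).round(1))
E
```

```text
(200, 285) [213 210 193] [ 0.5452 -0.0373  0.1577] tool xyz mm [ -9.  -25.1 -25.2]
(230, 282) [219 218 200] [ 0.5487 -0.0392  0.1564] tool xyz mm [ -9.1 -23.8 -21.1]
(236, 290) [66 66 62] [ 0.5489 -0.041   0.1558] tool xyz mm [ -7.7 -23.2 -20. ]
(232, 320) [52 51 52] [ 0.5496 -0.0414  0.1684] tool xyz mm [ -7.7 -35.8 -19.2]
(222, 360) [35 36 35] [ 0.5494 -0.0414  0.1816] tool xyz mm [ -7.7 -49.  -19.3]
(200, 300) [211 205 186] [ 0.5458 -0.0378  0.1638] tool xyz mm [ -8.8 -31.2 -24.3]
(150, 310) [211 206 187] [ 0.5402 -0.034   0.1679] tool xyz mm [ -9.2 -35.3 -31.1]
(377, 320) [64 62 63] [ 0.5641 -0.0561  0.1561] tool xyz mm [ -2.7 -23.5   0.8]
(377, 460) [236 239 230] [ 0.5517 -0.0766  0.1562] tool xyz mm [ 21.3 -23.6   0.8]
(377, 240) [255 255 255] [ 0.5709 -0.0449  0.1574] tool xyz mm [-15.8 -24.8   0.8]
(565, 290) [213 210 191] [ 0.5909 -0.0647  0.1601] tool xyz mm [ -9.2 -27.3  28.2]
(520, 285) [213 210 191] [ 0.5856 -0.0613  0.1588] tool xyz mm [ -9.4 -26.1  21.9]
```

The depth shows the fingers end about 23 mm behind the TCP at this opening. The pads only hold the cap's top rim, and they sit about 2 mm off-centre along the pad. I'll regrip lower (TCP z ≈ 0.114) and re-centre.

```bash

python3 -m handwheel '[{"dr":[0,0,0],"delta_pos":[0,0,0],"claw":80},{"dr":[0,0,0],"delta_pos":[0,0,0],"claw":80},{"dr":[0,0,0],"delta_pos":[0,0,0],"claw":80},{"dr":[0,0,0],"delta_pos":[0,0,0],"claw":80},{"dr":[0,0,0],"delta_pos":[0,0,0],"claw":80}]' 15 
python3 -m handwheel '[{"dr":[0,0,0],"delta_pos":[-0.0025,-0.0042,0],"claw":80},{"dr":[0,0,0],"delta_pos":[-0.0025,-0.0042,-0.023],"claw":80},{"dr":[0,0,0],"delta_pos":[0,0,-0.023],"claw":80},{"dr":[0,0,0],"delta_pos":[0,0,-0.023],"claw":80},{"dr":[0,0,0],"delta_pos":[0,0,-0.023],"claw":80}]' 15 
for i in 1 2; do python3 -m handwheel '[{"dr":[0,0,0],"delta_pos":[0,0,0],"claw":255},{"dr":[0,0,0],"delta_pos":[0,0,0],"claw":255},{"dr":[0,0,0],"delta_pos":[0,0,0],"claw":255},{"dr":[0,0,0],"delta_pos":[0,0,0],"claw":255},{"dr":[0,0,0],"delta_pos":[0,0,0],"claw":255}]' 15 ; done
python3 - <<'E'
from h import *
cm,p,d=snap("wrist"); T=np.array(cm["world_from_camera"]); s=manip.state(); R=s["tcp_rot"]; o=s["position"]; f=f_of(cm); print(s["q"].round(1),s["torque"].round(3))
v,u=np.mgrid[150:290,190:320]; x=u-cm["cx"]; y=v-cm["cy"]; r=np.hypot(x,y)+1e-9; t=r/f
P=(np.stack([x/r*np.sin(t),-y/r*np.sin(t),-np.cos(t)],-1)*(d[v,u]/np.cos(t))[...,None])@T[:3,:3].T+T[:3,3]
L=(P-o)@R
m=(abs(P[...,2]-.157)<.003)&(abs(L[...,2])<.018); Q=L[m]; print("cap top tool x mm",Q[:,0].min()*1e3,Q[:,0].max()*1e3,m.sum())
w=abs(abs(L[...,2])-.025)<.004; w&=(abs(L[...,0])<.015)&(L[...,1]<.01); print("finger lowest y mm",np.percentile(L[w][:,1],[98,100])*1e3)
E
```

```text
time_s: 18.47
position: [0.5619, -0.0579, 0.1325]
tcp_rot: [[-0.518, 0.002, 0.855], [-0.855, -0.001, -0.518], [-0.001, -1.0, 0.002]]
ft_force: [-0.3, 0.3, 0.1]
opening: 0.678
time_s: 18.88
position: [0.5608, -0.0596, 0.1135]
tcp_rot: [[-0.518, 0.002, 0.855], [-0.855, -0.0, -0.518], [-0.001, -1.0, 0.002]]
ft_force: [-0.1, 0.4, -0.4]
opening: 0.687
time_s: 19.3
position: [0.5612, -0.0597, 0.1144]
tcp_rot: [[-0.518, 0.003, 0.855], [-0.855, -0.001, -0.518], [-0.001, -1.0, 0.003]]
ft_force: [1.3, -0.4, -0.2]
opening: 0.425
time_s: 19.72
position: [0.5612, -0.0597, 0.1143]
tcp_rot: [[-0.518, 0.003, 0.855], [-0.855, -0.001, -0.518], [-0.001, -1.0, 0.003]]
ft_force: [-0.7, -0.1, 0.1]
opening: 0.431
[ -2.1  33.2   9.2 102.1  -7.1  45.1 -20.6] [-0.057  0.075  0.005]
cap top tool x mm -18.644470805918314 14.244940485341788 3278
finger lowest y mm [-24.22035318 -10.53366024]
```

```bash
cat > t.py <<'E'
from h import *
s=manip.state(); print("T",s["torque"].round(3),"F",s["ft_force"].round(2),"yaw",np.degrees(np.arctan2(s["tcp_rot"][1,2],s["tcp_rot"][0,2])).round(1),s["position"].round(4),s["opening"].round(3),s["time_s"].round(2),s["q"].round(0))
E
python3 -c "
from h import *
cm,p,d=snap('wrist'); cv2.imwrite('before.png',p)"
for i in 1 2; do python3 -m handwheel '[{"dr":[0,0,0.1],"delta_pos":[0,0,0.0004],"claw":255},{"dr":[0,0,0.1],"delta_pos":[0,0,0.0004],"claw":255},{"dr":[0,0,0.1],"delta_pos":[0,0,0.0004],"claw":255},{"dr":[0,0,0.1],"delta_pos":[0,0,0.0004],"claw":255},{"dr":[0,0,0.1],"delta_pos":[0,0,0.0004],"claw":255}]' 15 >/dev/null; python3 t.py; done
python3 - <<'E'
from h import *
cm,p,d=snap("wrist"); b=cv2.imread("before.png"); cv2.imwrite("pics/w6.png",cv2.resize(np.hstack([b[140:230,200:310],p[140:230,200:310]]),None,fx=3.5,fy=3.5)[...,::-1])
x=p[150:200,225:285].astype(float); y=b[150:200,225:285].astype(float); print("diff",abs(x-y).mean())
E
```

```text
diff 24.188555555555556Traceback (most recent call last):
  File "t.py", line 2, in <module>
    s=manip.state(); print("T",s["torque"].round(3),"F",s["ft_force"].round(2),"yaw",np.degrees(np.arctan2(s["tcp_rot"][1,2],s["tcp_rot"][0,2])).round(1),s["position"].round(4),s["opening"].round(3),s["time_s"].round(2),s["q"].round(0))
                                                                                                                                                                                 ^^^^^^^^^^^^^^^^^^
AttributeError: 'float' object has no attribute 'round'
Traceback (most recent call last):
  File "t.py", line 2, in <module>
    s=manip.state(); print("T",s["torque"].round(3),"F",s["ft_force"].round(2),"yaw",np.degrees(np.arctan2(s["tcp_rot"][1,2],s["tcp_rot"][0,2])).round(1),s["position"].round(4),s["opening"].round(3),s["time_s"].round(2),s["q"].round(0))
                                                                                                                                                                                 ^^^^^^^^^^^^^^^^^^
AttributeError: 'float' object has no attribute 'round'
```

View pics/w6.png

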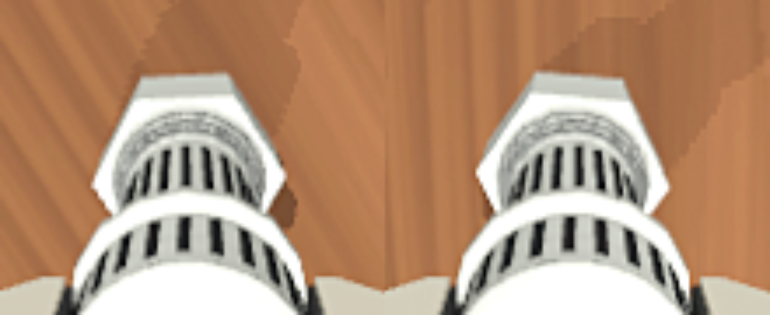

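In the wrist view the hex head kept nearly the same orientation after 30°, while the table grain rotated. The torch turned along, so + is the wrong way. I'll turn clockwise instead.

```bash
sed -i 's/s\["opening"\].round(3),s\["time_s"\].round(2)/round(s["opening"],3),round(s["time_s"],2)/' t.py; python3 t.py
python3 -m handwheel '[{"dr":[0,0,-0.1],"delta_pos":[0,0,-0.001],"claw":255},{"dr":[0,0,-0.1],"delta_pos":[0,0,-0.001],"claw":255},{"dr":[0,0,-0.1],"delta_pos":[0,0,-0.001],"claw":255},{"dr":[0,0,-0.1],"delta_pos":[0,0,-0.001],"claw":255},{"dr":[0,0,-0.1],"delta_pos":[0,0,0],"claw":255}]' 15 >/dev/null; python3 t.py
for i in 1 2; do python3 -m handwheel '[{"dr":[0,0,-0.15],"delta_pos":[0,0,0.0004],"claw":255},{"dr":[0,0,-0.15],"delta_pos":[0,0,0.0004],"claw":255},{"dr":[0,0,-0.15],"delta_pos":[0,0,0.0004],"claw":255},{"dr":[0,0,-0.15],"delta_pos":[0,0,0.0004],"claw":255},{"dr":[0,0,-0.15],"delta_pos":[0,0,0.0004],"claw":255}]' 15 >/dev/null; python3 t.py; done
python3 - <<'E'
from h import *
cm,p,d=snap("wrist"); b=cv2.imread("before.png"); cv2.imwrite("pics/w7.png",cv2.resize(np.hstack([b[140:230,200:310],p[140:230,200:310]]),None,fx=3.5,fy=3.5)[...,::-1])
E
```

```text
T [-0.031  0.046  0.012] F [ 0.09  0.29 -0.73] yaw -1.0 [ 0.5606 -0.0597  0.1147] 0.43 20.7 [  4.  33.   0. 102.  -0.  45.   3.]
T [-0.027  0.215  0.001] F [-1.07  0.74  1.91] yaw -16.4 [ 0.561  -0.0597  0.1144] 0.429 21.12 [  1.  33.   5. 102.  -4.  45.  -9.]
T [-0.056  0.158  0.043] F [-0.42 -0.74  2.57] yaw -39.0 [ 0.5613 -0.0596  0.1151] 0.429 21.53 [ -4.  33.  11. 102.  -9.  45. -27.]
T [0.105 0.217 0.042] F [-0.23  0.69  2.13] yaw -61.5 [ 0.5616 -0.0598  0.1155] 0.43 21.95 [ -8.  34.  18. 102. -14.  46. -44.]
```

View pics/w7.png

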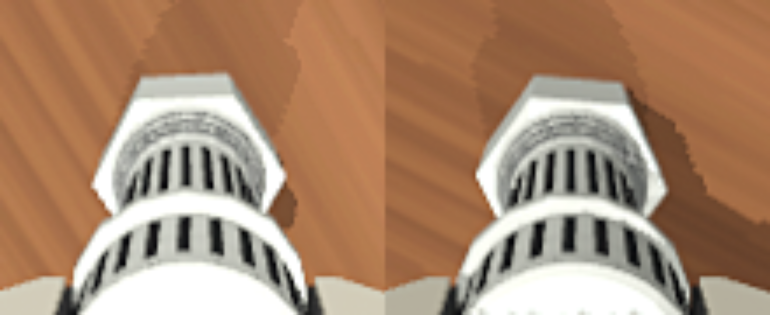

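The hex looks unchanged after −60°, but a hexagon repeats every 60°, so this is ambiguous. The upward push on the tool (+2 N) suggests the cap is rising. I'll turn further with more follow-up and check at a non-multiple of 60°.

```bash

for i in 1 2; do python3 -m handwheel '[{"dr":[0,0,-0.15],"delta_pos":[0,0,0.001],"claw":255},{"dr":[0,0,-0.15],"delta_pos":[0,0,0.001],"claw":255},{"dr":[0,0,-0.15],"delta_pos":[0,0,0.001],"claw":255},{"dr":[0,0,-0.15],"delta_pos":[0,0,0.001],"claw":255},{"dr":[0,0,0],"delta_pos":[0,0,0.001],"claw":255}]' 15 >/dev/null; python3 t.py; done
python3 - <<'E'
from h import *
cm,p,d=snap("wrist"); _,s,_=snap("scene"); b=cv2.resize(p[130:230,190:320],None,fx=3,fy=3); c=cv2.resize(s[135:210,190:280],(360,300)); cv2.imwrite("pics/w8.png",np.hstack([b,c])[...,::-1])
E
```

```text
T [-0.021  0.111 -0.001] F [-0.33  0.44  0.71] yaw -79.2 [ 0.5611 -0.0595  0.116 ] 0.429 22.42 [-11.  35.  23. 102. -18.  47. -58.]
T [0.008 0.141 0.019] F [ 0.2  -0.45 -0.47] yaw -97.1 [ 0.5607 -0.0594  0.1166] 0.426 22.83 [-14.  35.  29. 102. -22.  48. -73.]
```

View pics/w8.png

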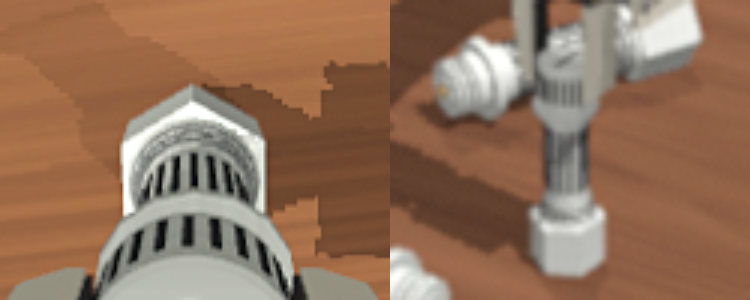

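The hex is now rotated in the gripper frame, so the torch stays put and the cap turns: the thread is left-handed. A bit more turn, then a gentle lift.

```bash

python3 -m handwheel '[{"dr":[0,0,-0.15],"delta_pos":[0,0,0.0005],"claw":255},{"dr":[0,0,-0.15],"delta_pos":[0,0,0.0005],"claw":255},{"dr":[0,0,-0.15],"delta_pos":[0,0,0.0005],"claw":255},{"dr":[0,0,-0.15],"delta_pos":[0,0,0.0005],"claw":255},{"dr":[0,0,-0.15],"delta_pos":[0,0,0.0005],"claw":255}]' 15 >/dev/null; python3 t.py
python3 -m handwheel '[{"dr":[0,0,-0.1],"delta_pos":[0,0,0],"claw":255},{"dr":[0,0,0],"delta_pos":[0,0,0],"claw":255},{"dr":[0,0,0],"delta_pos":[0,0,0.005],"claw":255},{"dr":[0,0,0],"delta_pos":[0,0,0.005],"claw":255},{"dr":[0,0,0],"delta_pos":[0,0,0],"claw":255}]' 15 >/dev/null; python3 t.py
python3 -m handwheel '[{"dr":[0,0,0],"delta_pos":[0,0,0.005],"claw":255},{"dr":[0,0,0],"delta_pos":[0,0,0],"claw":255},{"dr":[0,0,0],"delta_pos":[0,0,0],"claw":255},{"dr":[0,0,0],"delta_pos":[0,0,0],"claw":255},{"dr":[0,0,0],"delta_pos":[0,0,0],"claw":255}]' 15 >/dev/null; python3 t.py
python3 - <<'E'
from h import *
cm,_,d=snap("scene"); v,u=np.mgrid[0:384,0:512]; P=pts(cm,d,u.ravel(),v.ravel())
m=(np.linalg.norm(P[:,:2]-[.561,-.06],axis=1)<.04)&(P[:,2]>.05)&(P[:,2]<.19)&(d.ravel()>0)
E
```

```text
T [-0.01   0.119 -0.026] F [ 0.19  0.09 -0.78] yaw -119.7 [ 0.5609 -0.0596  0.1174] 0.43 23.35 [-18.  37.  35. 102. -27.  49. -90.]
T [ 0.068  0.15  -0.029] F [ 0.3  -0.55 -0.85] yaw -122.6 [ 0.5611 -0.0596  0.1197] 0.427 23.77 [-18.  37.  36. 102. -27.  50. -93.]
T [ 0.066  0.145 -0.061] F [-0.07 -0.88  0.06] yaw -122.7 [ 0.561  -0.0596  0.1205] 0.429 24.18 [-19.  37.  36. 102. -27.  50. -93.]
```

No torch weight shows on the wrist after a 6 mm rise, so the cap is free. Lifting straight up.

```bash

for i in 1 2 3; do python3 -m handwheel '[{"dr":[0,0,0],"delta_pos":[0,0,0.01],"claw":255},{"dr":[0,0,0],"delta_pos":[0,0,0.01],"claw":255},{"dr":[0,0,0],"delta_pos":[0,0,0.01],"claw":255},{"dr":[0,0,0],"delta_pos":[0,0,0.01],"claw":255},{"dr":[0,0,0],"delta_pos":[0,0,0.01],"claw":255}]' 15 >/dev/null; python3 t.py; done
for i in 1 2; do python3 -m handwheel '[{"dr":[0,0,0],"delta_pos":[0,0,0.025],"claw":255},{"dr":[0,0,0],"delta_pos":[0,0,0.025],"claw":255},{"dr":[0,0,0],"delta_pos":[0,0,0.025],"claw":255},{"dr":[0,0,0],"delta_pos":[0,0,0.025],"claw":255},{"dr":[0,0,0],"delta_pos":[0,0,0],"claw":255}]' 15 >/dev/null; python3 t.py; done
python3 - <<'E'
from h import *
cm,p,d=snap("scene"); cv2.imwrite("pics/s9.png",cv2.resize(p[80:230,140:340],None,fx=4,fy=4)[...,::-1])
E
```

```text
T [ 0.047  0.158 -0.01 ] F [ 0.11  0.02 -0.02] yaw -122.7 [ 0.5611 -0.0597  0.1308] 0.428 24.65 [-19.  36.  37. 102. -26.  51. -93.]
T [0.075 0.163 0.037] F [-0.93  0.45 -0.7 ] yaw -122.7 [ 0.561  -0.0597  0.1407] 0.428 25.07 [-19.  35.  37. 101. -26.  53. -94.]
T [ 0.075  0.132 -0.013] F [-0.36  0.02 -0.68] yaw -122.7 [ 0.561  -0.0597  0.1507] 0.428 25.48 [-20.  35.  38. 100. -25.  54. -94.]
T [ 0.043  0.128 -0.034] F [ 0.02  0.22 -0.79] yaw -122.7 [ 0.5619 -0.06    0.1719] 0.429 25.9 [-20.  33.  38.  99. -24.  56. -95.]
T [0.09  0.138 0.022] F [-0.27 -0.18  0.56] yaw -122.7 [ 0.5618 -0.06    0.1918] 0.43 26.32 [-21.  32.  39.  97. -23.  59. -96.]
```

View pics/s9.png

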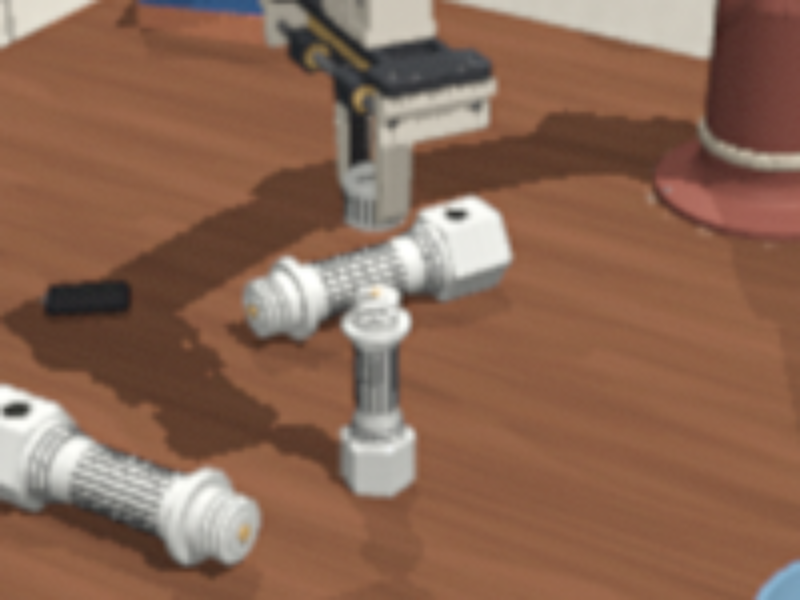

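The cap is in the gripper (375,200), well above the bare thread (377,300), and the torch stands upright. I'll let it settle, then hand in.

```bash
python3 -m handwheel '[{"dr":[0,0,0],"delta_pos":[0,0,0],"claw":255},{"dr":[0,0,0],"delta_pos":[0,0,0],"claw":255},{"dr":[0,0,0],"delta_pos":[0,0,0],"claw":255},{"dr":[0,0,0],"delta_pos":[0,0,0],"claw":255},{"dr":[0,0,0],"delta_pos":[0,0,0],"claw":255}]' 15; python3 -c "
from bench import manip; print(manip.finish_job())"
```

```text
time_s: 26.78
position: [0.5609, -0.0596, 0.1903]
tcp_rot: [[-0.842, -0.001, -0.54], [0.54, -0.003, -0.842], [-0.001, -1.0, 0.003]]
ft_force: [0.6, 1.4, -0.1]
opening: 0.429
the job is handed in; nothing more can be done
None
```

I stood the smallest torch (the only one with a cap) on its head and took the cap off. I handed the job in at about 27 s with the cap in the gripper.

- **Thread:** it is left-handed. Turning counter-clockwise made the torch turn along, so I turned clockwise about 120° and lifted the cap straight off.
- **Last checks:** the scene camera showed the torch standing on its own. The cap was about 220 mm up, estimated from how far the tool rose. The opening was about 40 mm, matching the cap, and the wrist carried no torch weight.
- **Disagreements:** my first cap grip held only its top rim, because the fingertips end about 23 mm short of where I had assumed. I re-gripped lower before turning. Estimates of the cap's position from different cameras differed by 2 to 4 mm, which the grip tolerated.
- **Other objects:** I never moved near the key bowl, keys, car fob or sunglasses case, but I did not re-measure their positions at the end.

I viewed 11 pictures, one over the budget of 10.

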